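# Close up the rice bin after loading

### The arm

A 7-joint arm with a two-finger parallel gripper is mounted at the origin on the work surface. World frame = base frame: x ahead of the robot, y to its left, z up, the work surface at z = 0. Lengths are in m, angles in rad, forces in N, time in s.
With the tool pointing down it reaches from about 0.425 to 1.025 m from the base axis. Payload 9.4 kg.
Tool frame: the origin (TCP) lies midway between the tips of the shut fingers; the grasp point (between the pads) lies 19 mm behind it; z points along the fingers, y is the line along which they close (so a half turn about z gives the same grasp; the last joint's range is limited). The gripper opens to 93 mm and grips with 3 to 60 N. Pads are 15 mm wide; open, the fingers measure 128 mm over their backs; the gripper's body (75 mm by 188 mm) begins 65 mm behind the grasp point.
Start: joints at [1.08, 0.599, -0.003, 1.599, 0.002, 0.943, -0.08], TCP at [0.292, -0.664, 0.219] pointing down, gripper open.
Joint ranges: [-2.57, 2.57], [-0.35, 1.97], [-1.29, 1.29], [0.11, 2.56], [-1.05, 4.19], [0.11, 1.86], [-2.63, 2.63]. Speed limits (rad/s): [2.22, 2.22, 3.01, 3.01, 3.14, 3.14, 3.14].

### API

Orientations are given as a unit quaternion [w, x, y, z].
In Python, from workcell import arm, optics gives the robot as it stands. The module is installed in compiled form; this text tells all that it offers.
- The arm moves only by the tool move_arm, never from a script. Its argument "moves" is a list of rows, each a list of 5 numbers: the opening, from -1 (shut) to 1 (fully open), then the shift along the tool's x, y, z in mm, then the turn about the tool's z in degrees. In form: [[grip, tx, ty, tz, roll], ...]. A call has exactly 10 rows; each row shifts and turns the commanded pose from where the row before left it, along the tool's axes as they then stand; what a row does not reach is not made up. A row lasts 1/10 s, in which the tool goes at most 50 mm and 8.59 degrees, less where a joint would pass 70% of its speed; a pose out of reach is approached as far as the arm can. A call is refused whole if a number of a shift passes 50 or a number of a turn 8.59, either way. A call with a gripper value outside its range is refused whole. The fingers move at their own pace and stop on an object; "newtons" is the grip in N (left out, the last holds). Time passes only in rows, so rows that do not move let the fingers close, or fill a call up. It gives the time, the measured TCP pose, the force, the opening and the grip force at its end, in the units of the state.
- arm.state(): the state, without advancing time (a new reading comes with each control period).
- optics.grab_frame(name): name is "scene" or "top"; returns the picture (400x640x3 uint8, blue, green, red); there is no depth.
- optics.camera_model(name): a dict with "fx", "fy", "cx", "cy" (pixels), "origin" and "orientation" of the camera in the world. Camera axes: x right, y up, looking along -z (the intrinsics and any distortion apply to the point x, -y, -z); pixel columns grow to the right and rows downward; lengths in m; the calibration is good to about 2 mm. A picture is of the moment at which its call begins. camera_model takes no time and is no camera call.
- arm.hand_in(): hands the job in; it is judged then, once.
Trained networks look in the newest picture that a camera, given by its name, has taken for a name from the list of things; names that differ only in an ending like _2 or _b are one class to them, and where a whole thing is asked for, a point or a joint stands for the part that bears it (a point fixed in the world has none). Each returns a list of dicts, best first, with "conf" (0 to 1); they miss things now and then, are a little off and sometimes report something else, mostly with a low value. They report only what shows in the picture. A call takes as long as a camera call.
- optics.regions_of(camera, label): "mask" (400x640 bool, what is visible of it) and "box" ([centre column, centre row, width, height] in pixels, round what is visible of it).
The state is a dict: "time": time; "joint_pos": joint angles; "qd": joint speeds; "joint_efforts": joint torques, N m; "tool_pos": TCP position; "orientation": TCP orientation; "contact_force": force on the tool from outside, world axes, zero at the start; "torque": the same for the moment, N m; "finger_gap": finger opening in m; "finger_force": force on a finger pad.
Only numpy, scipy, OpenCV 4.12 (cv2) and the standard library are available. Lean on these libraries where they do the work, as an engineer would, in place of code of your own. Each camera call takes 0.05 s, during which the arm holds its last target. There are 200 camera calls.

### The job

The stainless rice bin has just been loaded with fresh packs. Push its open hatch fully shut so that the catch takes it and it stays shut by itself, and turn the month dial on top of the bin (marked like a clock face, the red tick at the back is 12) to 9. Leave everything else on the counter standing where it is.

Things in the scene. Friction and masses are not known exactly. Their poses are not given: they have to be found in the camera images.
- ricebin: Stainless rice bin, fixed, 270 mm deep (its x), 240 wide (its y), 200 high. Origin: centre of its underside. Front, with the blue press button, looks to its -x; +y is left when facing the front; z up. Top: grey frame, its front half the opening with the white hatch, its rear half a flat deck with the month dial, axis at bin x = +0.078, y = 0.
- hatch (a joint): White hatch's angle, rad: 0 = shut, flush with the top; grows opening upward; starts at about 0.95 to 1.3, stop at 1.35. Wide open it stays where left; near shut a spring lifts it again to about 0.75 unless its catch has taken it. Closing takes a few N, about 6 N at the end as the hook under its front edge snaps into the catch; it can be pressed down to -0.03. Caught it reads about 0.01.
- hatch_hinge (a point): Fixed point on the hatch's hinge line, mid-width, level with the shut hatch's outer face (bin x = +0.005, 200 mm above the counter). Axes as the bin's; hinge line along y. From here the hatch plate reaches 133 mm to its front edge; it is 187 mm wide, 6 mm thick. Open, it leans to the front, outer face to the back of the bin.
- hatch_press (a point): Point on the hatch's outer face, mid-width, 105 mm from the hinge: a good place to push. Moves with the hatch: z = outward normal of the outer face, -x = from hinge to front edge.
- button_face (a point): Middle of the blue press button (46 mm wide, 18 mm high) on the bin's front, 172 mm above the counter. Pressing it (7 mm, about 5 N) lets the shut hatch spring open again; it is not needed to shut the hatch.
- dial (a joint): Month dial's angle, rad, growing clockwise from above; click stop every pi/6. Months go round like clock hours seen from the bin's front: 12 (0 rad, red tick and red dot) to the back (bin +x), 3 to bin -y, 6 to the front, 9 (4.712) to bin +y. Starts between month 5 and 8. Turns endlessly either way; about 0.1 N m over a click; let go, it settles in the nearest click.
- dial_grip (a point): On the dial's axis, at the middle of the top of its grip bar, 230 mm above the counter. White bar 44 mm long, 12 thick, 20 high, on a white disc 48 mm across (disc top 210 mm above the counter, deck 200 mm). Its +x axis turns with the dial and points along the bar to the end with the red stripe, the pointer.
- dial_pointer (a point): Pointer: the red-striped end of the dial's bar, 22 mm from the dial's axis, 210 mm above the counter.
- month9_mark (a point): Where the pointer is when the dial stands at 9: 22 mm from the dial's axis towards the bin's +y side, 210 mm above the counter.
- mortar: Grey granite mortar, 136 mm across, 85 mm high, loose. Origin: centre of its underside. Not to be moved.
- pestle: Stubby grey stone pestle standing on its broad end, 48 mm across, 115 mm high, loose. Origin: centre of its underside. Not to be moved.
- cup: Small steel measuring cup, 72 mm across, 62 mm high, loose. Origin: centre of its underside. Not to be moved.
- jug: Blue plastic jug, 120 mm across, 190 mm high, handle reaching 101 mm out along its +y. Loose. Origin: centre of its underside. Not to be moved.
- jar: Empty glass jar, 92 mm across, 135 mm high, loose. Origin: centre of its underside. Not to be moved.
- saltbox: Round salt can with a green label, 76 mm across, 120 mm high, loose. Origin: centre of its underside. Not to be moved.

How it is judged:
At the end, for the whole second after the job is handed in: The hatch is shut and held by its catch with nothing pressing on it (angle below 0.035 rad, about 4.5 mm at its front edge), and the dial's pointer stands at month 9 (within 4 mm of the mark, about 10 degrees) (value of joint hatch below 0.035 rad and horizontal distance between dial_pointer and month9_mark below 0.004 m); the robot touches nothing.
It fails at once if A thing standing on the counter is moved by more than 30 mm (distance of any of mortar, pestle, cup, jug, jar, saltbox from where it was at the start of the episode above 0.03 m).
It also fails if it takes over 61 s, if anything falls off the work surface, if the arm or the gripper's body presses on something with over 40 N, if the wrist force passes 120 N, or if a joint passes its speed limit or range.

## Working session

There is one attempt and no reset: what is moved stays moved. The work goes in short steps, Python scripts to look and compute and a tool call to move; the robot and the scene stay as the last step left them, time stands still between calls to the robot, and variables do not carry over. Pictures are saved under pics/ and viewed, at most 10 in all, crops included, and the job is handed in when it is done.

Besides the shell and the picture viewer there is one more tool, called after "Request:" by a JSON object that holds its "api" and its "payload", one argument or row to a line. move_arm: Moves the arm, as the interface text tells. Its arguments: {"type":"object","properties":{"moves":{"type":"array"},"newtons":{"type":"number"}},"required":["moves"]}

```bash
mkdir -p pics
python3 - <<'E'
from workcell import arm, optics
import cv2
for n in ("scene","top"):
    cv2.imwrite(f"pics/{n}0.png",optics.grab_frame(n)); print(n,optics.camera_model(n))
    for l in ("ricebin","hatch","dial","button_face","dial_pointer","mortar","pestle","cup","jug","jar","saltbox"):
        print(l,[(round(d["conf"],2),[round(float(v)) for v in d["box"]]) for d in optics.regions_of(n,l)[:2]])
print(arm.state())
E
```

```text
scene {'fx': 375.17950329993647, 'fy': 375.17950329993647, 'cx': 315.8610091504401, 'cy': 206.93630897511397, 'origin': array([1.01015384, 0.60640201, 1.23803563]), 'orientation': array([0.2902854 , 0.09844178, 0.28286463, 0.90886258])}
ricebin [(0.68, [315, 233, 106, 116]), (0.51, [300, 236, 12, 12])]
hatch [(0.67, [322, 206, 55, 62])]
dial [(0.65, [298, 234, 11, 10])]
button_face [(0.74, [299, 234, 12, 14]), (0.39, [325, 206, 58, 61])]
dial_pointer [(0.48, [300, 234, 14, 10])]
mortar [(0.93, [374, 317, 46, 46])]
pestle [(0.53, [438, 350, 24, 20])]
cup [(0.73, [412, 287, 24, 27]), (0.65, [314, 233, 110, 121])]
jug [(0.81, [286, 135, 29, 50])]
jar [(0.95, [243, 162, 27, 34])]
saltbox [(0.94, [250, 129, 17, 31])]
top {'fx': 441.1096482693786, 'fy': 441.1096482693786, 'cx': 322.02118055251805, 'cy': 193.72345714504067, 'origin': array([ 0.38039917, -0.02066841,  1.68648407]), 'orientation': array([-0.69931777, -0.04060332,  0.03195561,  0.71294099])}
ricebin [(0.81, [302, 174, 83, 96]), (0.71, [307, 202, 5, 1])]
hatch [(0.69, [303, 179, 55, 29]), (0.6, [164, 208, 22, 14])]
dial [(0.67,
[... 426 characters left out ...]
ray([ 1.0803022 ,  0.59931321, -0.00252582,  1.59940504,  0.00181558,
        0.94289539, -0.07981133]), 'qd': array([-0.00040178, -0.00022365,  0.00222045, -0.0028846 ,  0.00109385,
        0.0020262 , -0.00021124]), 'joint_efforts': array([ 3.41471614e-04, -7.64832687e+01,  1.49613719e+00, -2.52694684e+01,
       -5.24410594e-02,  1.06751508e-02, -3.00884335e-05]), 'tool_pos': array([ 0.29151498, -0.66380665,  0.21860601]), 'orientation': array([-2.70304874e-06,  9.78668843e-01,  2.05444142e-01, -2.39954937e-05]), 'contact_force': array([ 0.7785594 ,  0.78776241, -0.21447998]), 'torque': array([ 0.02896673,  0.02282768, -0.02916565]), 'finger_force': 0.0, 'finger_gap': 0.09277237082779209}
```

View pics/scene0.png

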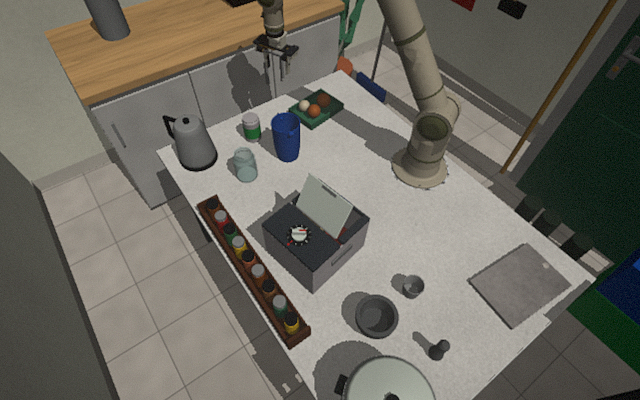

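View pics/top0.png

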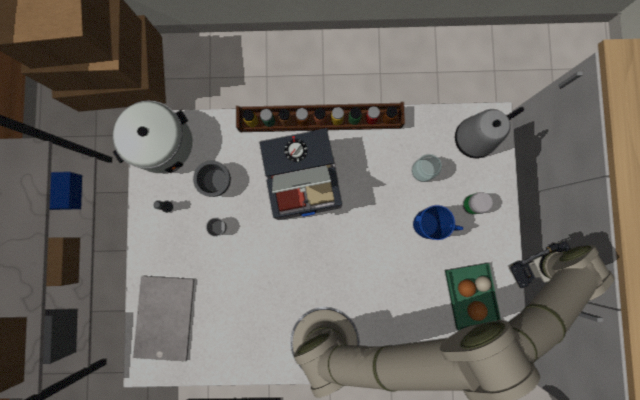

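The scene view shows the bin at about (315,235) with its hatch open and the dial at (299,234). In the top view the bin is at (302,174) and the dial at (296,150). I'll zoom in on both.

Run:
```python
import cv2
a=cv2.imread("pics/top0.png")[120:225,250:355]; b=cv2.imread("pics/scene0.png")[165:300,250:385]
cv2.imwrite("pics/c.png",cv2.hconcat([cv2.resize(a,(400,400),interpolation=cv2.INTER_CUBIC),cv2.resize(b,(400,400),interpolation=cv2.INTER_CUBIC)]))
```

```text
(no output)
```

View pics/c.png

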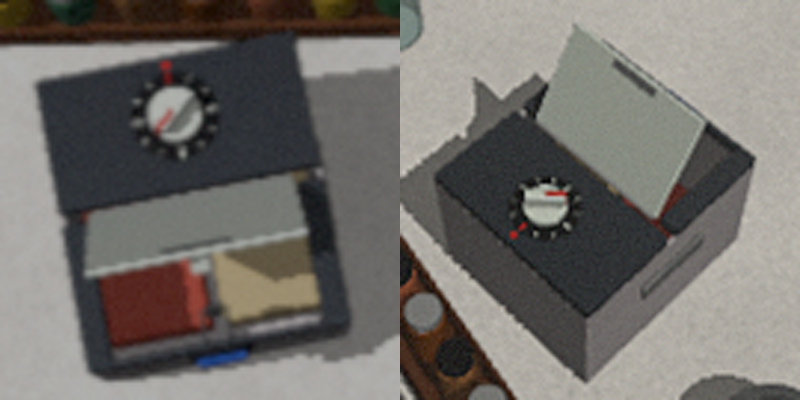

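```bash
cat > h.py <<'E'
import numpy as np, cv2
from scipy.spatial.transform import Rotation as R
from scipy.optimize import least_squares
from workcell import arm, optics
def proj(n,P):
    m=optics.camera_model(n); q=np.asarray(m["orientation"])[[1,2,3,0]]
    c=R.from_quat(q).inv().apply(np.atleast_2d(P)-m["origin"])
    return np.c_[m["cx"]-m["fx"]*c[:,0]/c[:,2], m["cy"]+m["fy"]*c[:,1]/c[:,2]]
def T(p,b): # bin -> world
    return R.from_euler('z',p[2]).apply(np.atleast_2d(b))+[p[0],p[1],0]
def tri(obs):
    return least_squares(lambda X:np.concatenate([proj(n,X)[0]-uv for n,uv in obs]),[.6,0,.2]).x
E
python3 - <<'E'
from h import *
t=lambda u,v:np.array([250+u/3.81-.37,120+v/3.81-.37]); s=lambda u,v:np.array([250+u/2.963-.33,165+v/2.963-.33])
obs=[("top",t(38,82),(.135,.12,.2)),("top",t(297,34),(.135,-.12,.2)),("top",t(348,328),(-.135,-.12,.2)),("top",t(95,378),(-.135,.12,.2)),
("scene",s(437,177),(.135,-.12,.2)),("scene",s(588,316),(.135,.12,.2)),("scene",s(754,158),(-.135,.12,.2)),
("top",t(175,113),(.078,0,.22)),("scene",s(546,203),(.078,0,.22))]
f=lambda p:np.concatenate([proj(n,T(p,b))[0]-uv for n,uv,b in obs])
p=least_squares(f,[.6,0,-.1],loss='soft_l1').x
print("bin",p); print(f(p).reshape(-1,2).round(1))
print("RL",tri([("top",t(38,82)),("scene",s(588,316))]),"FL",tri([("top",t(95,378)),("scene",s(754,158))]),"dial",tri([("top",t(175,113)),("scene",s(546,203))]))
he=[("top",t(85,275),.0935),("top",t(312,235),-.0935),("scene",s(575,25),-.0935),("scene",s(705,122),.0935)] 
hb=lambda a,y,d:(.005-d*np.cos(a),y,.2+d*np.sin(a))
g=lambda a:np.concatenate([proj(n,T(p,hb(a[0],y,.133)))[0]-uv for n,uv,y in he])
a=least_squares(g,[1.1]).x; print("hatch",a,g(a).reshape(-1,2).round(1))
print("edge R",tri([he[1][:2],he[2][:2]]))
# dial via image stripe
for n,uv in(("top",t(162,122)),("scene",s(557,193))):
  for k in np.arange(4.5,9,.5):
    th=k*np.pi/6
    print(n,k,(proj(n,T(p,(.078+.014*np.cos(th),-.014*np.sin(th),.23)))[0]-uv).round(1))
print("dial w",T(p,(.078,0,.23)),"hinge",T(p,(.005,0,.2)))
for n in("top","scene"):
  im=cv2.imread(f"pics/{n}0.png")
np.save("p.npy",p)
# others
for n in ["mortar","cup","jug","jar","pestle"]: pass
E
```

```text
bin [0.60348151 0.07588303 0.17906537]
[[-3.100e+00  1.400e+00]
 [-2.600e+00  3.000e-01]
 [-3.000e-01 -1.000e-01]
 [-3.600e+00  8.000e-01]
 [-1.348e+02 -7.000e-01]
 [-1.330e+02 -4.000e-01]
 [-1.323e+02 -4.000e-01]
 [-2.100e+00  1.300e+00]
 [-1.334e+02 -1.200e+00]]
RL [0.55643776 0.35516717 0.28846222] FL [0.31863945 0.31224546 0.30020929] dial [0.52128521 0.23261733 0.30257747]
hatch [0.2285721] [[   5.1   22.8]
 [   1.    22.1]
 [-120.5    5.2]
 [-122.8    3.8]]
edge R [0.41558172 0.10959592 0.38949014]
top 4.5 [4.5 0.6]
top 5.0 [3.8 1.4]
top 5.5 [2.9 2. ]
top 6.0 [1.8 2.3]
top 6.5 [0.7 2.4]
top 7.0 [-0.3  2.2]
top 7.5 [-1.3  1.7]
top 8.0 [-2.1  1. ]
top 8.5 [-2.7  0.1]
scene 4.5 [-137.2   -3.3]
scene 5.0 [-136.    -3.2]
scene 5.5 [-134.9   -2.8]
scene 6.0 [-134.    -2.2]
scene 6.5 [-133.3   -1.4]
scene 7.0 [-132.9   -0.5]
scene 7.5 [-132.7    0.5]
scene 8.0 [-132.9    1.5]
scene 8.5 [-133.3    2.4]
dial w [[0.68023433 0.08977561 0.23      ]] hinge [[0.60840156 0.07677358 0.2       ]]
```

Run:
```python
from h import *
t=lambda u,v:np.array([250+u/3.81-.37,120+v/3.81-.37]); s=lambda u,v:np.array([250+(u-400)/2.963-.33,165+v/2.963-.33])
obs=[("top",t(38,82),(.135,.12,.2)),("top",t(297,34),(.135,-.12,.2)),("top",t(348,328),(-.135,-.12,.2)),("top",t(95,378),(-.135,.12,.2)),
("scene",s(437,177),(.135,-.12,.2)),("scene",s(588,316),(.135,.12,.2)),("scene",s(754,158),(-.135,.12,.2)),
("top",t(175,113),(.078,0,.22)),("scene",s(546,203),(.078,0,.22))]
f=lambda p:np.concatenate([proj(n,T(p,b))[0]-uv for n,uv,b in obs])
p=least_squares(f,[.6,0,.1],loss='soft_l1').x
print("bin",p); print(f(p).reshape(-1,2).round(1).tolist())
print("RL",tri([("top",t(38,82)),("scene",s(588,316))]),"FL",tri([("top",t(95,378)),("scene",s(754,158))]),"dial",tri([("top",t(175,113)),("scene",s(546,203))]))
he=[("top",t(85,275),.0935),("top",t(312,235),-.0935),("scene",s(575,25),-.0935),("scene",s(705,122),.0935)] 
hb=lambda a,y,d:(.005-d*np.cos(a),y,.2+d*np.sin(a))
g=lambda a:np.concatenate([proj(n,T(p,hb(a[0],y,.133)))[0]-uv for n,uv,y in he])
a=least_squares(g,[1.1]).x; print("hatch",a,g(a).reshape(-1,2).round(1).tolist())
print("edge R",tri([he[1][:2],he[2][:2]]),T(p,hb(a[0],-.0935,.133)))
for n,uv in(("top",t(162,122)),("scene",s(557,193))):
  for k in np.arange(4.5,9,.5):
    th=k*np.pi/6
    print(n,k,(proj(n,T(p,(.078+.014*np.cos(th),-.014*np.sin(th),.23)))[0]-uv).round(1))
print("dial w",T(p,(.078,0,.23)),"hinge",T(p,(.005,0,.2)),"press",T(p,hb(a[0],0,.105)))
np.save("p.npy",p)
# rough positions of others from top boxes at mid height, and rough TCP->dial plan
for n,uv,h in (("mortar",(212,179),.085),("jug",(434,222),.19),("jar",(425,168),.13),("salt",(478,203),.12),("cup",(216,228),.06)):
  print(n,least_squares(lambda X:proj("top",[X[0],X[1],h])[0]-uv,[.5,0]).x.round(3))
```

```text
bin [0.60661947 0.07145963 0.16844468]
[[-1.5, 0.0], [-0.9, -0.3], [0.7, -0.6], [-2.8, -0.4], [-1.3, -1.7], [-0.3, -0.9], [1.2, -0.4], [-0.6, 0.3], [-0.2, -1.9]]
RL [0.71962218 0.21046983 0.19088603] FL [0.45167019 0.15999594 0.18737908] dial [0.6849366  0.08446444 0.21031117]
hatch [1.0491489] [[-0.6, 0.2], [-1.5, -0.5], [0.5, -1.2], [0.4, -0.0]]
edge R [ 0.56130448 -0.03542204  0.30459681] [[ 0.56188681 -0.03098976  0.31531092]]
top 4.5 [ 6.  -0.4]
top 5.0 [5.3 0.4]
top 5.5 [4.4 1. ]
top 6.0 [3.3 1.3]
top 6.5 [2.3 1.4]
top 7.0 [1.2 1.2]
top 7.5 [0.2 0.7]
top 8.0 [-0.6 -0. ]
top 8.5 [-1.2 -0.9]
scene 4.5 [-3.9 -3.9]
scene 5.0 [-2.8 -3.8]
scene 5.5 [-1.7 -3.4]
scene 6.0 [-0.8 -2.8]
scene 6.5 [-0.1 -2. ]
scene 7.0 [ 0.3 -1.1]
scene 7.5 [ 0.5 -0.1]
scene 8.0 [0.3 0.9]
scene 8.5 [-0.2  1.8]
dial w [[0.68351552 0.08453627 0.23      ]] hinge [[0.61154871 0.07229788 0.2       ]] press [[0.55996678 0.06352605 0.29103494]]
mortar [0.608 0.401]
jug [ 0.431 -0.38 ]
jar [ 0.626 -0.371]
salt [ 0.498 -0.555]
cup [0.429 0.391]
```

Request:
{"api": "move_arm", "payload": {
  "moves": [
    [-1,0,0,-45,7],
    [-1,0,0,-45,7],
    [-1,0,0,-45,0],
    [-1,0,0,-45,0],
    [-1,0,0,-20,0],
    [-1,21,-33.6,0,0],
    [-1,21,-33.6,0,0],
    [-1,21,-33.6,0,0],
    [-1,21,-33.6,0,0],
    [-1,21,-33.6,0,0]
  ],
  "newtons": 20
}}

```text
time: 2.2
tool_pos: [0.367, -0.4789, 0.4188]
orientation: [0.0, 0.996, 0.085, 0.0]
contact_force: [0.1, 0.4, 0.2]
finger_gap: 0.0175
finger_force: 0.0
```

Request:
{"api": "move_arm", "payload": {
  "moves": [
    [-1,21,-33.6,0,0],
    [-1,21,-33.6,0,0],
    [-1,21,-33.6,0,0],
    [-1,21,-33.6,0,0],
    [-1,21,-33.6,0,0],
    [-1,21,-33.6,0,0],
    [-1,21,-33.6,0,0],
    [-1,21,-33.6,0,0],
    [-1,21,-33.6,0,0],
    [-1,21,-33.6,0,0]
  ]
}}

```text
time: 3.2
tool_pos: [0.5173, -0.1124, 0.4189]
orientation: [0.0, 0.996, 0.085, 0.0]
contact_force: [0.0, -1.3, 0.4]
finger_gap: 0.0006
finger_force: 0.0
```

```bash
cat >> h.py <<'E'
def here():
    s=arm.state(); p=np.load("p.npy"); d=R.from_euler('z',-p[2]).apply(s["tool_pos"]-[p[0],p[1],0])
    x=R.from_quat(s["orientation"][[1,2,3,0]]).as_matrix()
    print("t",s["time"],"bin-frame TCP mm",(d*1000).round(1),"toolx az-bin deg",np.degrees(np.arctan2(x[1,0],x[0,0])-p[2]).round(2),"F",s["contact_force"].round(1),"gap",round(s["finger_gap"],4),"ff",s["finger_force"],"j7",s["joint_pos"][6].round(2),"z",x[:,2].round(3))
E
python3 - <<'E'
from h import *
here()
a=cv2.imread("pics/top0.png")[135:165,281:311]; b=cv2.imread("pics/scene0.png")[219:249,283:313]
cv2.imwrite("pics/d.png",cv2.hconcat([cv2.resize(a,(390,390),interpolation=cv2.INTER_CUBIC),cv2.resize(b,(390,390),interpolation=cv2.INTER_CUBIC)]))
E
```

```text
t 3.2 bin-frame TCP mm [-118.9 -166.2  418.9] toolx az-bin deg 0.05 F [ 0.  -1.3  0.4] gap 0.0006 ff 0.0 j7 -1.34 z [ 0.001 -0.    -1.   ]
```

View pics/d.png

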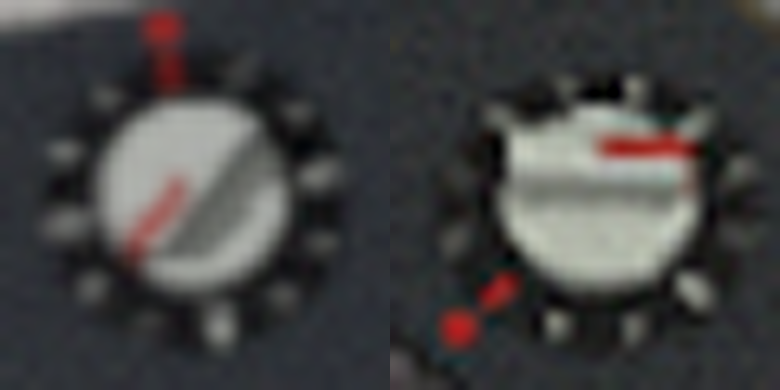

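The zoom shows the stripe running lower-left in the top view, from (180,180) to (135,255) in the crop. In the scene view it is horizontal, pointing right.

Run:
```python
from h import *
p=np.load("p.npy")
def un(n,uv,z): return least_squares(lambda X:proj(n,[X[0],X[1],z])[0]-uv,[.6,0]).x
def mon(n,a,b,z=.23):
    d=un(n,b,z)-un(n,a,z); az=np.degrees(np.arctan2(d[1],d[0])-p[2]); print(n,"month",(-az%360)/30)
t=lambda u,v:(281+u/13-.46,135+v/13-.46); s=lambda u,v:(283+(u-390)/13-.46,219+v/13-.46)
mon("top",t(180,180),t(135,255)); mon("top",t(262,140),t(172,250)); mon("top",t(170,88),t(162,30),.2)
mon("scene",s(600,148),s(692,150)); mon("scene",s(515,190),s(685,190)); mon("scene",s(515,280),s(460,330),.2)
mon("scene",s(600,195),s(460,330),.21)
mon("top",t(195,195),t(162,30),.21)
```

```text
top month 7.369038441975023
top month 7.648424000781256
top month 0.08749172591976248
scene month 7.542807124788115
scene month 7.4946178186502594
scene month 11.925844672843539
scene month 11.867740695065406
top month 11.974545297567524
```

Request:
{"api": "move_arm", "payload": {
  "moves": [
    [-1,21,-33.6,0,0],
    [-1,21,-33.6,0,0],
    [-1,21,-33.6,0,0],
    [-1,21,-33.6,0,0],
    [-1,20,-32,0,0],
    [-1,0,0,-10,0],
    [-1,0,0,0,0],
    [-1,0,0,45,0],
    [-1,0,0,45,0],
    [-1,0,0,40,0]
  ]
}}

```text
time: 4.2
tool_pos: [0.5908, 0.0654, 0.2973]
orientation: [0.0, 0.997, 0.083, 0.0]
contact_force: [0.5, 0.5, -0.2]
finger_gap: 0.0011
finger_force: 0.0
```

Run:
```python
from h import *
here()
a=optics.grab_frame("scene")[130:280,240:400]
cv2.imwrite("pics/e.png",cv2.resize(a,(640,600),interpolation=cv2.INTER_CUBIC))
```

```text
t 4.2 bin-frame TCP mm [-16.6  -3.3 297.3] toolx az-bin deg -0.08 F [ 0.5  0.5 -0.2] gap 0.0011 ff 0.0 j7 -1.74 z [ 0.001 -0.001 -1.   ]
```

View pics/e.png

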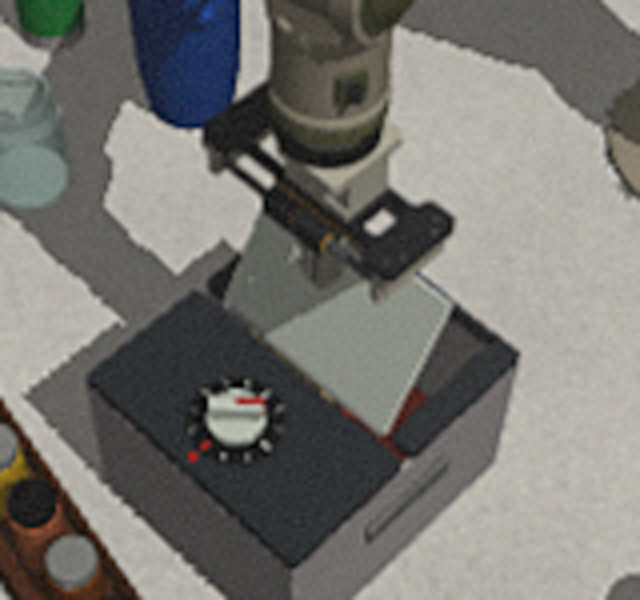

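The fingers are behind the hatch's outer face, at about (330,270) in the crop. The dial pointer stands near 7.5. Next I push the hatch down along its arc.

Request:
{"api": "move_arm", "payload": {
  "moves": [
    [-1,-22,0,6,0],
    [-1,-13,0,9,0],
    [-1,-8,0,7,0],
    [-1,-7,0,7,0],
    [-1,-6,0,9,0],
    [-1,-6,0,9,0],
    [-1,-4,0,9,0],
    [-1,-4,0,10,0],
    [-1,-3,0,9,0],
    [-1,-2,0,9,0]
  ]
}}

```text
time: 5.25
tool_pos: [0.5176, 0.0552, 0.2138]
orientation: [-0.0, 0.996, 0.085, 0.0]
contact_force: [2.0, 0.0, 1.1]
finger_gap: 0.0003
finger_force: 0.7
```

Request:
{"api": "move_arm", "payload": {
  "moves": [
    [-1,0,0,5,0],
    [-1,0,0,4,0],
    [-1,0,0,3,0],
    [-1,0,0,2,0],
    [-1,0,0,2,0],
    [-1,0,0,1,0],
    [-1,0,0,1,0],
    [-1,0,0,0,0],
    [-1,0,0,0,0],
    [-1,0,0,0,0]
  ]
}}

```text
time: 6.25
tool_pos: [0.5174, 0.0551, 0.1967]
orientation: [-0.0, 0.996, 0.085, -0.0]
contact_force: [-3.2, 0.3, 4.2]
finger_gap: 0.0002
finger_force: 2.1
```

```bash
python3 -c "
from h import *
here()"
```

```text
t 6.25 bin-frame TCP mm [-90.7  -1.2 196.7] toolx az-bin deg 0.06 F [-3.2  0.3  4.2] gap 0.0002 ff 2.1320839086547494 j7 -1.79 z [-0.  0. -1.]
```

Request:
{"api": "move_arm", "payload": {
  "moves": [
    [-1,0,0,2,0],
    [-1,0,0,2,0],
    [-1,0,0,2,0],
    [-1,0,0,0,0],
    [-1,0,0,0,0],
    [-1,0,0,0,0],
    [-1,0,0,0,0],
    [-1,0,0,0,0],
    [-1,0,0,0,0],
    [-1,0,0,0,0]
  ]
}}

```text
time: 7.25
tool_pos: [0.5178, 0.0551, 0.192]
orientation: [0.0, 0.996, 0.085, 0.001]
contact_force: [-7.3, -0.6, 19.8]
finger_gap: 0.0005
finger_force: 10.0
```

Request:
{"api": "move_arm", "payload": {
  "moves": [
    [-1,0,0,-10,0],
    [-1,0,0,-30,0],
    [-1,0,0,-40,0],
    [-1,40,0,-30,0],
    [-1,45,0,0,0],
    [-1,45,0,0,0],
    [-1,38,0,0,0],
    [1,0,0,0,-8.5],
    [1,0,0,0,-8.5],
    [1,0,0,0,-8.5]
  ]
}}

```text
time: 8.25
tool_pos: [0.6837, 0.0834, 0.2999]
orientation: [-0.0, 0.952, 0.305, 0.0]
contact_force: [0.1, 0.6, -0.3]
finger_gap: 0.0197
finger_force: 0.0
```

Request:
{"api": "move_arm", "payload": {
  "moves": [
    [1,0,0,0,-8.5],
    [1,0,0,0,-8.5],
    [1,0,0,0,-8.5],
    [1,0,0,0,-8.5],
    [1,0,0,0,-8.5],
    [1,0,0,0,-8.5],
    [1,0,0,0,-8.5],
    [1,0,0,0,-8.5],
    [1,0,0,0,-8.5],
    [1,0,0,0,-8.5]
  ]
}}

```text
time: 9.25
tool_pos: [0.6835, 0.0831, 0.3003]
orientation: [0.0, 0.496, 0.868, 0.0]
contact_force: [0.8, -0.2, -0.2]
finger_gap: 0.0926
finger_force: 0.0
```

Run:
```python
from h import *
here()
a=optics.grab_frame("scene")[130:280,240:400]; b=optics.grab_frame("top")[100:250,222:382]
cv2.imwrite("pics/f.png",cv2.resize(cv2.hconcat([a,b]),(800,375),interpolation=cv2.INTER_CUBIC))
```

```text
t 9.25 bin-frame TCP mm [ 77.8  -1.5 300.3] toolx az-bin deg 110.88 F [ 0.8 -0.2 -0.2] gap 0.0926 ff 0.0 j7 -0.05 z [ 0.001  0.    -1.   ]
```

View pics/f.png

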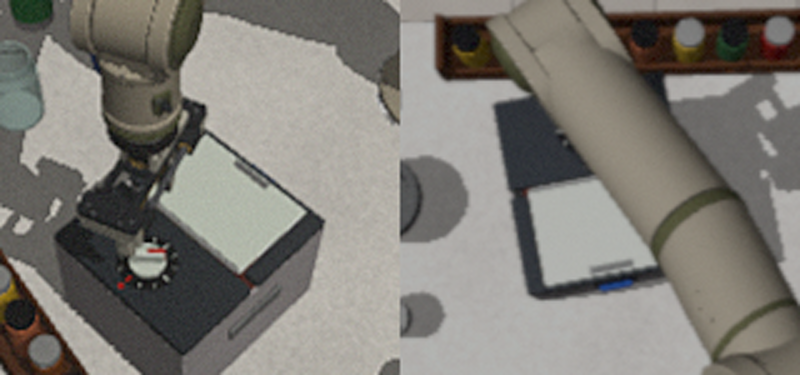

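The hatch lies flush, so it is caught. Now I align with the bar and go down on the dial.

Request:
{"api": "move_arm", "payload": {
  "moves": [
    [0.1,0,0,0,-8],
    [0.1,0,0,0,-8],
    [0.1,0,0,0,-8],
    [0.1,1,1,0,0],
    [0.1,0,0,20,0],
    [0.1,0,0,25,0],
    [0.1,0,0,20,0],
    [0.1,0,0,15,0],
    [0.1,0,0,5,0],
    [0.1,0,0,0,0]
  ]
}}

```text
time: 10.35
tool_pos: [0.6828, 0.0848, 0.2152]
orientation: [-0.0, 0.308, 0.951, -0.0]
contact_force: [0.2, -0.0, -0.5]
finger_gap: 0.051
finger_force: 0.0
```

Request:
{"api": "move_arm", "payload": {
  "moves": [
    [-1,0,0,0,0],
    [-1,0,0,0,0],
    [-1,0,0,0,0],
    [-1,0,0,0,0],
    [-1,0,0,0,0],
    [-1,0,0,0,0],
    [-1,0,0,0,0],
    [-1,0,0,0,0],
    [-1,0,0,0,0],
    [-1,0,0,0,0]
  ],
  "newtons": 20
}}

```text
time: 11.35
tool_pos: [0.6831, 0.085, 0.2158]
orientation: [0.0, 0.307, 0.952, 0.0]
contact_force: [1.5, 1.2, 1.6]
finger_gap: 0.012
finger_force: 19.9
```

```bash
python3 -c "
from h import *
here()"
```

```text
t 11.35 bin-frame TCP mm [ 77.7   0.5 215.8] toolx az-bin deg 134.57 F [1.5 1.2 1.6] gap 0.012 ff 19.947875440120697 j7 0.24 z [ 0.001  0.    -1.   ]
```

Request:
{"api": "move_arm", "payload": {
  "moves": [
    [-1,0,0,0,7.5],
    [-1,0,0,0,7.5],
    [-1,0,0,0,7.5],
    [-1,0,0,0,7.5],
    [-1,0,0,0,7.5],
    [-1,0,0,0,7.5],
    [-1,0,0,0,0],
    [-1,0,0,0,0],
    [-1,0,0,0,0],
    [-1,0,0,0,0]
  ]
}}

```text
time: 12.35
tool_pos: [0.6849, 0.0864, 0.2159]
orientation: [0.001, 0.648, 0.762, 0.003]
contact_force: [7.7, 4.7, -3.8]
finger_gap: 0.0119
finger_force: 19.9
```

```bash
python3 -c "
from h import *
here(); print(arm.state()['torque'])"
```

```text
t 12.35 bin-frame TCP mm [ 79.7   1.6 215.9] toolx az-bin deg 89.6 F [ 7.7  4.7 -3.8] gap 0.0119 ff 19.93009865283966 j7 -0.43 z [ 0.004  0.003 -1.   ]
[ 1.192087   -1.97644646  0.06288989]
```

Request:
{"api": "move_arm", "payload": {
  "moves": [
    [0.1,0,0,0,0],
    [0.1,0,0,0,0],
    [0.1,0,0,0,0],
    [0.1,0,0,0,0],
    [0.1,0,0,-20,0],
    [0.1,0,0,-30,0],
    [0.1,0,0,-40,0],
    [0.1,0,0,-40,0],
    [0.1,0,-40,-20,0],
    [0.1,0,-40,0,0]
  ]
}}

```text
time: 13.35
tool_pos: [0.6042, 0.0728, 0.3683]
orientation: [0.001, 0.648, 0.762, 0.002]
contact_force: [0.0, 0.2, -0.3]
finger_gap: 0.0509
finger_force: 0.0
```

Run:
```python
from h import *
here()
f=optics.grab_frame("scene"); a=f[165:300,250:385]; b=f[219:249,283:313]
cv2.imwrite("pics/g.png",cv2.hconcat([cv2.resize(a,(390,390),interpolation=cv2.INTER_CUBIC),cv2.resize(b,(390,390),interpolation=cv2.INTER_CUBIC)]))
p=np.load("p.npy")
for m in (8,9,10):
    th=m*np.pi/6; u=proj("scene",T(p,[(.078,0,.23),(.078+.022*np.cos(th),-.022*np.sin(th),.23)])); print(m,(u[1]-u[0])*13)
```

```text
t 13.35 bin-frame TCP mm [ -2.2   1.7 368.3] toolx az-bin deg 89.56 F [ 0.   0.2 -0.3] gap 0.0509 ff 0.0 j7 -0.33 z [ 0.004  0.001 -1.   ]
8 [87.79287543 20.44516751]
9 [63.62253399 55.67505475]
10 [22.03906651 76.10849267]
```

View pics/g.png

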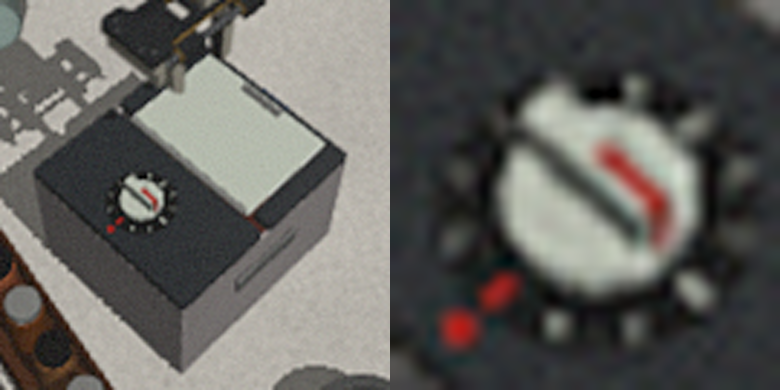

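The stripe points along (65,57) in the crop, which matches the (64,56) predicted for month 9. The hatch is flush and nothing is touching it.

```bash
python3 -c "
from workcell import arm
print(arm.hand_in())"
```

```text
the job is handed in; nothing more can be done
None
```

I shut the hatch until its catch held it, turned the dial to month 9, and handed the job in at about 13 s with the gripper clear; the hand-in gave no verdict, and I didn't re-measure the loose items, though the arm felt no unexpected contact.

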